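# Fill the tea canister and lock its ring

## Task

The tea tins left on the worktop belong in the big steel canister: turn its lock ring back to the open mark, lift the lid off and set it flat on the middle of the raised slatted stand, and put every tea tin in the canister. Then put the lid back fully home, the same way round as you found it, and turn the ring until its pointer is at the locked mark (not past it). Leave the other things where they are.

Things in the scene. Friction and masses are not known exactly. Their poses are not given: they have to be found in the camera images.
- drum: big open steel canister fixed to the worktop: 142 mm outside diameter, inside radius 66 mm, rim 105 mm high, inner floor 5 mm high. Origin on its axis at the worktop; its x axis points midway between the two marks. A fixed dark flange (radius 108 mm, top 94 mm high) carries the marks. The lid's ears lie at the drum's +y and -y sides.
- ring (a joint): aluminium lock ring, captive round the drum's mouth, rad: 0 = open mark (a stop), 1.3 = locked mark, stop at 1.55; grows clockwise seen from above, about the drum's axis; 2.5 N at a lug turns it. Outer radius 93 mm, inner 85, top 125 mm high. Two inward tabs (36 mm wide, in to radius 67.5 mm, underside 117 mm high) hold the ears down when locked; at 0 they lie at the drum's +x and -x.
- lug_a (a point): middle of the top of one of the two black upright grip lugs on the ring, facing each other across it, 100 mm from the axis. Each 14 mm thick around the ring, 28 mm along the radius, 125 to 160 mm above the worktop. With the ring at 0, lug_a is 2.2 rad counter-clockwise from the drum's x axis. Its axes turn with the ring.
- lug_b (a point): the same point of the other grip lug, half a turn from lug_a.
- pointer (a point): the black pointer on the ring's outer edge, 96 mm from the axis, 128 mm high.
- open_mark (a point): middle of the open mark on the flange: two short parallel white bars, 100 mm from the axis, 96 mm high; the pointer stands at the same angle between them when the ring is at 0.
- locked_mark (a point): middle of the locked mark on the flange: one longer white bar, 100 mm from the axis, 96 mm high; the pointer stands at the same angle when the ring is at 1.3.
- lid: steel lid with upright wooden bar handle, 0.28 kg. Origin: centre of its flat underside (radius 50 mm), z up. Tapered plug radius 50-60 mm hangs in the mouth, 6 mm play; top plate 12 to 18 mm above origin; two ears 46 mm wide reach 75 mm out along +y, -y and rest on the rim (origin then 93 mm up). Handle along x: 70 mm long, 14 mm thick (y), 18 to 50 mm above origin.
- stand: narrow raised ash stand, fixed to the worktop: two slats 20 mm wide and 190 mm long along its y, their middles 60 mm apart in x, tops 100 mm above the worktop. Origin at the worktop under its middle.
- stand_top (a point): the middle of the stand at the height of the slats' tops, where the lid's underside goes.
- tin1: a tea tin: rectangular steel tin 60 mm long (its x), 36 mm wide (its y), 32 mm tall, about 0.12 kg, dark top; origin at the centre of its underside. Two to four such tins are present; the others are absent.
- tin2: a tea tin: rectangular steel tin 60 mm long (its x), 36 mm wide (its y), 32 mm tall, about 0.12 kg, dark top; origin at the centre of its underside. Two to four such tins are present; the others are absent.
- tin3: a tea tin: rectangular steel tin 60 mm long (its x), 36 mm wide (its y), 32 mm tall, about 0.12 kg, dark top; origin at the centre of its underside. Two to four such tins are present; the others are absent.
- tin4: a tea tin: rectangular steel tin 60 mm long (its x), 36 mm wide (its y), 32 mm tall, about 0.12 kg, dark top; origin at the centre of its underside. Two to four such tins are present; the others are absent.
- ramekin: white ceramic cup 72 mm across and 45 mm tall, stands among the tins; leave alone. Origin at the centre of its underside.
- jar: small closed glass jar 56 mm across and 62 mm tall, stands among the tins; leave alone. Origin at the centre of its underside.
- timer: white plastic kitchen timer, conical, 66 mm across and 58 mm tall, stands among the tins; leave alone. Origin at the centre of its underside.
Not all that is in view belongs to the job. Leave any orange or red look-alike of the tin4 alone.

How it is judged:
On the way, in this order (a step that is already met when the one before it is completed fails the run):
1. the lock ring is turned to the open mark with the lid still on (value of joint ring below 0.12 rad and horizontal distance between lid and drum below 0.013 m and z of lid in the frame of drum between 0.088 and 0.097 m), for 0.2 s.
2. the lid lies flat on the middle of the raised stand, released (horizontal distance between lid and stand_top below 0.03 m and z of lid in the frame of stand_top between -0.004 and 0.006 m and angle between lid's own z axis and vertical below 0.08 rad and contact force between the fingers and lid below 0.1 N), for 0.3 s.
3. every tea tin is inside the canister, the lid still on the stand (horizontal distance between each of tin1, tin2, tin3, tin4 and drum below 0.066 m and height (world z) of each of tin1, tin2, tin3, tin4 below 0.096 m and linear speed of each of tin1, tin2, tin3, tin4 below 0.03 m/s and horizontal distance between lid and stand_top below 0.03 m and z of lid in the frame of stand_top between -0.004 and 0.006 m and angle between lid's own z axis and vertical below 0.08 rad), for 0.2 s.
4. the lid is back on the canister, fully home and the same way round, released (horizontal distance between lid and drum below 0.013 m and z of lid in the frame of drum between 0.088 and 0.097 m and angle between lid's own z axis and vertical below 0.06 rad and angle between the y axis of lid and the y axis of drum, either way round below 0.4 rad and contact force between the fingers and lid below 0.1 N), for 0.2 s.
At the end, for the whole second after the job is handed in: The ring stands at the locked mark (joint 1.2 to 1.4), the lid is fully home on the canister (within 13 mm of its axis, level within 0.06 rad, turned within 0.4 rad of the way it was found, its underside 88 to 97 mm above the worktop), and every tin present is inside the canister at rest (value of joint ring between 1.2 and 1.4 rad and horizontal distance between lid and drum below 0.013 m and z of lid in the frame of drum between 0.088 and 0.097 m and angle between lid's own z axis and vertical below 0.06 rad and angle between the y axis of lid and the y axis of drum, either way round below 0.4 rad and horizontal distance between each of tin1, tin2, tin3, tin4 and drum below 0.066 m and height (world z) of each of tin1, tin2, tin3, tin4 below 0.096 m and linear speed of each of tin1, tin2, tin3, tin4 below 0.03 m/s); the robot touches nothing.
It fails at once if a bystander (ramekin, jar or timer) is moved more than 5 cm or tipped over (distance of any of ramekin, jar, timer from where it was at the start of the episode above 0.05 m or angle between any of ramekin, jar, timer's own z axis and vertical above 0.8 rad).
Of tin1, tin2, tin3, tin4 only 2 to 4 are there at a start; the rules pass over those that are not, and their reading is None.
At some moment in a run one of tin1, tin2, tin3, tin4 may be knocked a few centimetres aside while the robot is not near it.
It also fails if it takes over 210 s, if anything falls off the work surface, if the arm or the gripper's body presses on something with over 40 N, if the wrist force passes 120 N, or if a joint passes its speed limit or range.

## Robot

A 6-joint arm with a two-finger parallel gripper is mounted at the origin on the work surface. World frame = base frame: x ahead of the robot, y to its left, z up, the work surface at z = 0. Lengths are in m, angles in rad, forces in N, time in s.
With the tool pointing down it reaches from about 0.35 to 0.85 m from the base axis. Payload 8.1 kg.
Tool frame: the origin (TCP) lies on the centre line of the jaws, within the pads' length; the fingertips stand robot.tips_ahead ahead of it and the grasp point (between the pads) lies 6 mm ahead of it (robot.tips_ahead is the distance from the TCP to the fingertips, in m); z points along the fingers, y is the line along which they close (so a half turn about z gives the same grasp; the last joint's range is limited). The gripper opens to 93 mm and grips with 3 to 60 N. Pads are 15 mm wide; open, the fingers measure 128 mm over their backs; the gripper's body (75 mm by 188 mm) begins 65 mm behind the grasp point.
Start: joints at [-1.233, 0.13, 1.488, -0, 1.523, -0.085], TCP at [0.246, -0.547, 0.244] pointing down, gripper open.
Joint ranges: [-2.96, 2.96], [-0.89, 2.26], [0.02, 2.5], [-1.34, 4.48], [0, 2.73], [-2.66, 2.66]. Speed limits (rad/s): [2.39, 2.39, 2.79, 3.14, 3.14, 3.14].

## Interface

Orientations are given as a rotation vector (axis times angle).
In Python, from plant import robot gives the robot as it stands.
- The arm moves only by the tool apply_moves, never from a script. Its arguments are lists of equal length, an entry for each row: "delta_pos": the shift along the tool's x, y, z in cm, a list of three; "twist": the turn about the tool's z in rad. A call has 1 to 8 rows; each row shifts and turns the commanded pose from where the row before left it, along the tool's axes as they then stand; what a row does not reach is not made up. A row lasts 1/8 s, in which the tool goes at most 62.5 mm and 10.7 degrees, less where a joint would pass 70% of its speed; a pose out of reach is approached as far as the arm can. A call with a gripper value outside its range is refused whole. "gripper" is the finger opening in cm, from 0 to 9.3, set as the call begins (left out, the last holds). The fingers move at their own pace and stop on an object; "squeeze" is the grip in N (left out, the last holds). Time passes only in rows, so rows that do not move let the fingers close. It gives the time, the measured TCP pose, the force, the opening and the grip force at its end, in the units of the state.
- robot.read_state(): the state, without advancing time (a new reading comes with each control period).
- robot.read_camera(name): name is "side" or "top"; returns a dict with "frame" (400x640x3 uint8, red, green, blue), "vertical_fov" (degrees; the focal length in pixels is half the picture's height over the tangent of half this angle, whatever the lens; pixels are square), "cx", "cy" (the principal point, pixels), "k1" (the pictures are not rectified: a ray, as slopes to the right and down, at radius r is drawn at 1 + k1 r^2 times it, then the intrinsics apply), "R" (3x3) and "t" (3): a world point X has camera coordinates R X + t. Camera axes: x right, y down, z forward; pixel columns grow to the right and rows downward; lengths in m; the calibration is good to about 2 mm. A picture is of the moment at which its call begins. There is no depth.
- robot.close_job(): hands the job in; it is judged then, once.
The state is a dict: "t": time; "q": joint angles; "dq": joint speeds; "joint_torque": joint torques, N m; "tool_pos": TCP position; "orientation": TCP orientation; "force": force on the tool from outside, world axes, zero at the start; "wrist_torque": the same for the moment, N m; "opening": finger opening in m; "gripper_force": force on a finger pad.
Only numpy, scipy, OpenCV 4.12 (cv2) and the standard library are available. Lean on these libraries where they do the work, as an engineer would, in place of code of your own. Each camera call takes 0.05 s, during which the arm holds its last target. There are 200 camera calls.

## Working session

There is one attempt and no reset: what is moved stays moved. The work goes in short steps, Python scripts to look and compute and a tool call to move; the robot and the scene stay as the last step left them, time stands still between calls to the robot, and variables do not carry over. Pictures are saved under pics/ and viewed, at most 14 in all, crops included, and the job is handed in when it is done.

Besides the shell and the picture viewer there is one more tool, called after "Emit:" by a JSON object that holds its "api" and its "payload", one argument or row to a line. apply_moves: Moves the arm, as the interface text tells. Its arguments: {"type":"object","properties":{"delta_pos":{"type":"array"},"twist":{"type":"array"},"gripper":{"type":"number"},"squeeze":{"type":"number"}},"required":["delta_pos","twist"]}

```bash
ls; mkdir -p pics
cat > h.py <<'E'
import numpy as np, cv2
from plant import robot
def cam(n,name=None):
    c=robot.read_camera(n)
    if name: cv2.imwrite(f'pics/{name}.png',c['frame'][:,:,::-1])
    np.save(f'{n}.npy',c,allow_pickle=True); return c
def load(n): return np.load(f'{n}.npy',allow_pickle=True).item()
def K(c):
    f=200/np.tan(np.radians(c['vertical_fov'])/2); return np.array([[f,0,c['cx']],[0,f,c['cy']],[0,0,1]])
def ray(c,uv):
    d=(np.array(uv,float)-[c['cx'],c['cy']])/K(c)[0,0]; s=d.copy()
    for _ in range(20): s=d/(1+c['k1']*(s@s))
    R=np.array(c['R']); return -R.T@np.array(c['t']), R.T@np.r_[s,1]
def onz(c,uv,z):
    o,d=ray(c,uv); return o+d*(z-o[2])/d[2]
def proj(c,X):
    p=np.array(c['R'])@np.array(X)+c['t']; s=p[:2]/p[2]; s=s*(1+c['k1']*(s@s)); return s*K(c)[0,0]+[c['cx'],c['cy']]
def tri(a,ua,b,ub):
    (o,d),(p,e)=ray(a,ua),ray(b,ub); d/=np.linalg.norm(d); e/=np.linalg.norm(e)
    s=np.linalg.lstsq(np.c_[d,-e],p-o,rcond=None)[0]; A=o+d*s[0];B=p+e*s[1]; return (A+B)/2,np.linalg.norm(A-B)
E
python3 - <<'E'
from h import *
for n in('top','side'):
    c=cam(n,n+'0'); print(n,c['vertical_fov'],c['cx'],c['cy'],c['k1'],ray(c,(320,200)))
s=robot.read_state();print(s, robot.tips_ahead)
E
```

```text
pics
top 46.65174022956647 316.4246559603777 204.72075250332168 -0.09317161019148276 (array([ 0.38267123, -0.00935444,  1.27208349]), array([ 0.11740238,  0.01180093, -0.99309639]))
side 53.43874657655395 323.18063366872167 197.34992659436907 0.027671816506020495 (array([0.28464297, 0.81581628, 0.81577837]), array([ 0.1810514 , -0.73968744, -0.64822177]))
{'t': 0.1, 'q': array([-1.23337719e+00,  1.31072289e-01,  1.48915869e+00, -5.12676708e-05,
        1.52301504e+00, -8.53725117e-02]), 'dq': array([ 0.00056223, -0.00080121, -0.0006094 , -0.00230111, -0.00150468,
       -0.00065722]), 'joint_torque': array([ 1.15513245e-03, -5.61342824e+01, -4.93095875e+01,  7.68751488e-02,
        2.90874322e-02, -6.10295456e-05]), 'tool_pos': array([ 0.24604625, -0.54671116,  0.24270672]), 'orientation': array([-3.07005933e+00, -6.58845225e-01,  4.06016145e-04]), 'force': array([ 0.03504714,  0.37490138, -0.10720496]), 'wrist_torque': array([ 0.01159487, -0.02893467, -0.0186695 ]), 'gripper_force': 0.0, 'opening': 0.09294415629289386} 0.025
```

View pics/top0.png

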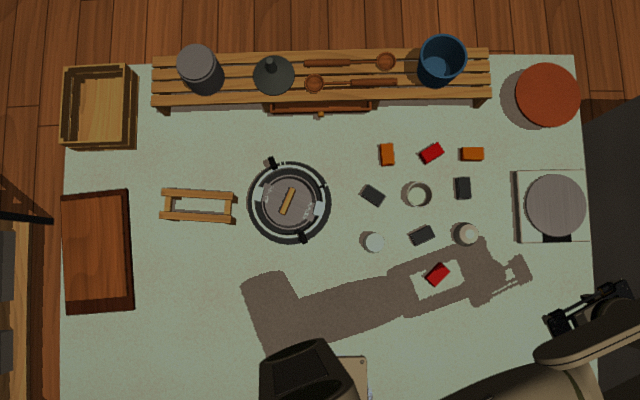

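View pics/side0.png

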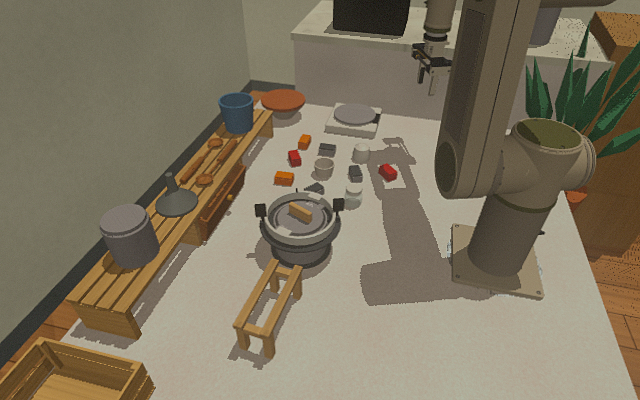

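The top view shows the drum at about (288,203) and the stand at (199,206). There are three dark tins, at (372,196), (462,188) and (422,235). The orange look-alikes are at (387,154) and (472,154), the red ones at (431,153) and (437,274). The ramekin is at (417,194), with the jar and timer at (373,242) and (466,234). I choose the dark ones and check them in a close crop.

Run:
```python
from h import *
c=load('top')['frame'][:,:,::-1]; s=load('side')['frame'][:,:,::-1]
cv2.imwrite('pics/c1.png',cv2.resize(c[145:260,230:345],(800,800*115//115))[:600] if 0 else cv2.resize(c[150:255,235:340],(600,600),interpolation=cv2.INTER_CUBIC))
a=cv2.resize(c[140:260,340:490],(750,600),interpolation=cv2.INTER_CUBIC);cv2.imwrite('pics/c2.png',a)
cv2.imwrite('pics/c3.png',cv2.resize(s[130:280,240:410],(680,600),interpolation=cv2.INTER_CUBIC))
```

```text
(no output)
```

View pics/c1.png

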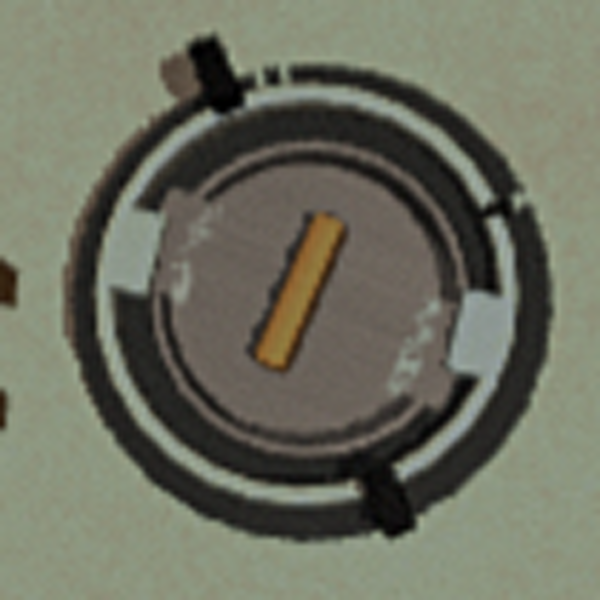

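View pics/c2.png

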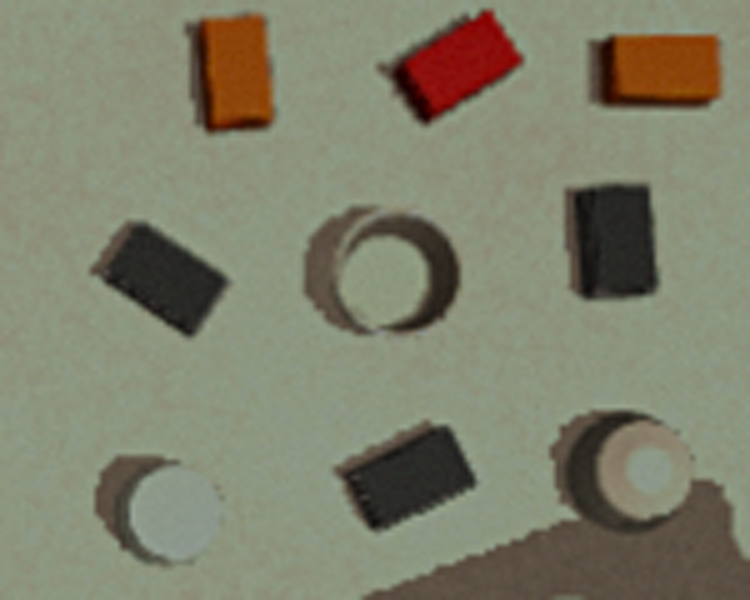

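View pics/c3.png

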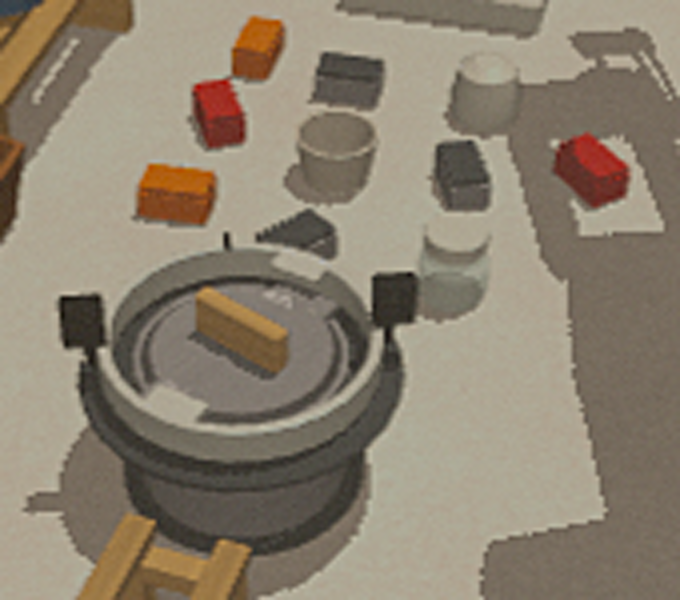

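Three tins are dark and plain; the coloured ones are look-alikes. The pointer (crop 495,207) stands at the single locked bar, and the two open bars are at (262–278,75). The tabs are at (130,255) and (478,335). The handle runs from (270,355) to (325,220). Now I measure.

```bash
cat > m.py <<'E'
from h import *
from scipy.optimize import minimize
T=load('top');S=load('side')
def P1(u,v):return (235+u/5.714-.4,150+v/5.714-.4)
def box(x,y,a,z0=0,l=.06,w=.036,h=.032):
    R=np.array([[np.cos(a),-np.sin(a)],[np.sin(a),np.cos(a)]])
    return [np.r_[R@[i*l/2,j*w/2]+[x,y],z] for i in(-1,1) for j in(-1,1) for z in(z0,z0+h)]
def fit(c,mask,x0):
    s=8; ys,xs=np.nonzero(mask); u0,v0=xs.min()-6,ys.min()-6
    m=cv2.resize(mask[v0:ys.max()+6,u0:xs.max()+6].astype(np.uint8),None,fx=s,fy=s,interpolation=cv2.INTER_LINEAR)
    def cost(p):
        q=np.array([proj(c,X) for X in box(*p)]); q=((q-[u0,v0]+.5)*s).astype(np.int32)
        r=np.zeros_like(m); cv2.fillConvexPoly(r,cv2.convexHull(q),1); return -(r&m).sum()/(r|m).sum()
    best=min((minimize(cost,[x0[0],x0[1],a],method='Nelder-Mead',options=dict(initial_simplex=np.array([[0,0,0],[.006,0,0],[0,.006,0],[0,0,.4]])+[x0[0],x0[1],a])) for a in np.arange(0,3.1,.5)),key=lambda r:r.fun)
    return best.x,best.fun
def tins(c,seeds):
    g=c['frame'].max(2); n,L=cv2.connectedComponents((g<75).astype(np.uint8)); out=[]
    for u,v in seeds:
        m=L==L[v,u]; out.append((*fit(c,m,onz(c,(u,v),.016)[:2]),m.sum()))
    return out
E
python3 - <<'E'
from m import *
np.set_printoptions(precision=4,suppress=True)
seeds=[(372,196),(462,188),(422,235)]
for r,sp in zip(tins(T,seeds),[(313.75,188),(327.5,147),(355,170)]):
    p=r[0]; ut=proj(T,[p[0],p[1],.032]); print(r,'tri',tri(T,ut,S,sp),'side',onz(S,sp,.032))
for nm,uv,z in [('flange',(308,302),.094),('ringO',(307,297),.125),('open',(270,75),.096),('lock',(518,200),.096),('ptr',(495,207),.128),('tab1',(135,253),.125),('tab2',(480,335),.125),('h1',(270,357),.143),('h2',(327,222),.143),('lug1',(205,50),.16),('lug2',(395,525),.16)]:
    print(nm,onz(T,P1(*uv),z))
# stand: slat ends from the top pic
for uv in [(162,190),(233,193),(236,200),(160,206),(160,218),(232,222)]: print(uv,onz(T,uv,.1))
h1,h2=[(240+a/4-.4,130+b/4-.4) for a,b in((205,292),(283,345))]
print('handle side',onz(S,h1,.143),onz(S,h2,.143), 'lugs tri',tri(T,P1(205,45),S,(260.5,204)),tri(T,P1(397,530),S,(339,198.5)))
E
```

```text
(array([ 0.5871, -0.0884, -5.6   ]), np.float64(0.0), np.int64(300)) tri (array([ 0.5539, -0.0896,  0.0666]), np.float64(0.0546182499243186)) side [ 0.537  -0.1301  0.032 ]
(array([ 0.5839, -0.3874,  1.5202]), np.float64(507615412044841.56), np.int64(333)) tri (array([ 0.5707, -0.3933,  0.0181]), np.float64(0.030963158860883782)) side [ 0.5501 -0.3718  0.032 ]
(array([ 0.4559, -0.2492, -1.5973]), np.float64(487132778961380.25), np.int64(315)) tri (array([ 0.4414, -0.2493,  0.0385]), np.float64(0.028221543755982032)) side [ 0.4285 -0.259   0.032 ]
flange [0.5174 0.0854 0.094 ]
ringO [0.5161 0.0833 0.125 ]
open [0.6208 0.1012 0.096 ]
lock [ 0.5611 -0.0096  0.096 ]
ptr [0.5534 0.0005 0.128 ]
tab1 [0.5371 0.1587 0.125 ]
tab2 [0.4978 0.0082 0.125 ]
h1 [0.4884 0.0981 0.143 ]
h2 [0.5463 0.0728 0.143 ]
lug1 [0.6195 0.123  0.16  ]
lug2 [0.415  0.0448 0.16  ]
(162, 190) [0.5565 0.4143 0.1   ]
(233, 193) [0.5443 0.2275 0.1   ]
(236, 200) [0.526  0.2197 0.1   ]
(160, 206) [0.5148 0.4189 0.1   ]
(160, 218) [0.4836 0.4184 0.1   ]
(232, 222) [0.4697 0.2301 0.1   ]
handle side [0.5429 0.0776 0.143 ] [0.4808 0.1134 0.143 ] lugs tri (array([0.6149, 0.1213, 0.1604]), np.float64(0.013345911428049391)) (array([0.4179, 0.0449, 0.1568]), np.float64(0.010019845343247569))m.py:13: RuntimeWarning: overflow encountered in scalar negative
  r=np.zeros_like(m); cv2.fillConvexPoly(r,cv2.convexHull(q),1); return -(r&m).sum()/(r|m).sum()
```

Run:
```python
from h import *
c=load('top')['frame'][:,:,::-1]; s=load('side')['frame'][:,:,::-1]
a=cv2.resize(c[170:240,145:245],(500,350),interpolation=cv2.INTER_CUBIC);b=cv2.resize(s[255:360,225:310],(283,350),interpolation=cv2.INTER_CUBIC)
cv2.imwrite('pics/c4.png',np.hstack([a,b]))
```

```text
(no output)
```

View pics/c4.png

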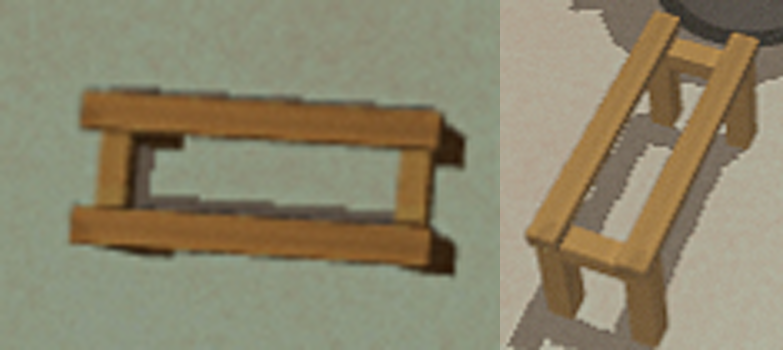

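```bash
sed -i 's/return -(r&m).sum()\/(r|m).sum()/return -float((r\&m).sum())\/float((r|m).sum())/' m.py
cat >> h.py <<'E'
def psi(s):
    R=cv2.Rodrigues(np.array(s['orientation']))[0]; return np.arctan2(R[1,0],R[0,0])
def go(x,y,z,p=None,fromp=None):
    "tool-axes shift (cm) and twist to TCP x,y,z with tool-x heading p (mod pi)"
    s=robot.read_state(); R=cv2.Rodrigues(np.array(s['orientation']))[0]
    d=R.T@(np.array([x,y,z])-s['tool_pos'])*100; a=psi(s)
    tw=0 if p is None else -((p-a+np.pi/2)%np.pi-np.pi/2)
    print('at',np.round(s['tool_pos'],4),'psi %.3f q6 %.2f F %s'%(a,s['q'][5],np.round(s['force'],1)),'shift',np.round(d,2),'twist %.3f'%tw)
E
python3 - <<'E'
from m import *
np.set_printoptions(precision=4,suppress=True)
seeds=[(372,196),(462,188),(422,235)]
im=T['frame'][:,:,::-1].copy(); si=S['frame'][:,:,::-1].copy()
pts=[]
for r,sp in zip(tins(T,seeds),[(313.75,188),(327.5,147),(355,170)]):
    p=r[0]; ut=proj(T,[p[0],p[1],.032]); print(r,'tri',tri(T,ut,S,sp)); pts+=box(*p)
st=[(82,92),(440,108),(430,265),(70,242)]; w=[onz(T,(145+a/5-.4,170+b/5-.4),.1) for a,b in st]; print('stand',np.mean(w,0),*w)
sc=np.mean([(668,15),(745,38),(530,238),(630,270)],0); sc=(225+sc[0]/3.33,255+sc[1]/3.33); print('tri',tri(T,np.mean([(145+a/5-.4,170+b/5-.4) for a,b in st],0),S,sc))
D=np.array([.517,.0845]); phi=-.494; th=1.3
def pt(r,a,z): return np.r_[D+r*np.array([np.cos(a),np.sin(a)]),z]
for a in np.arange(0,6.28,.15): pts+=[pt(.093,a,.125),pt(.108,a,.094)]
for k in (0,np.pi):
    for r in(.086,.114):
        for t in(-.07,.07): pts.append(pt(r,phi+2.2-th+k+t*.1/r,.16))
pts+=[pt(.1,phi+.65,.096),pt(.1,phi-.65,.096)]
for i in(-1,1):
    for j in(-1,1): pts.append(np.r_[D+i*.035*np.array([np.cos(-.42),np.sin(-.42)])+j*.007*np.array([-np.sin(-.42),np.cos(-.42)]),.143])
def draw(c,im,x0,x1,y0,y1,k):
    b=cv2.resize(im[y0:y1,x0:x1],None,fx=k,fy=k,interpolation=cv2.INTER_CUBIC)
    for X in pts:
        q=(proj(c,X)+.5-[x0,y0])*k; cv2.circle(b,tuple(int(v) for v in q),1,(0,255,255),-1)
    return b
a=draw(T,im,235,485,150,260,3); b=draw(S,si,250,410,130,255,3)
cv2.imwrite('pics/o1.png',a); o=np.zeros((330+0,750,3),np.uint8)
cv2.imwrite('pics/o.png',np.vstack([a[:, :],])) ; cv2.imwrite('pics/os.png',b)
B=cv2.resize(b,(346,270)); cv2.imwrite('pics/o.png',np.vstack([a,np.hstack([B,np.zeros((270,404,3),np.uint8)])]))
go(.517+.1*np.cos(.406),.0845+.1*np.sin(.406),.23,.406)
E
```

```text
(array([ 0.5411, -0.1366,  0.9581]), np.float64(-0.8784520095003027), np.int64(300)) tri (array([ 0.5404, -0.1375,  0.0258]), np.float64(0.0028711379148358166))
(array([ 0.5559, -0.3855,  0.0754]), np.float64(-0.8664901977003888), np.int64(333)) tri (array([ 0.5558, -0.3892,  0.0205]), np.float64(0.0034469027368850555))
(array([ 0.4293, -0.2659,  2.0044]), np.float64(-0.903674960054782), np.int64(315)) tri (array([ 0.4295, -0.2671,  0.0261]), np.float64(0.00011337217355044378))
stand [0.5157 0.3254 0.1   ] [0.5618 0.4171 0.1   ] [0.5489 0.2285 0.1   ] [0.4682 0.2337 0.1   ] [0.4837 0.4221 0.1   ]
tri (array([0.3571, 0.3182, 0.2247]), np.float64(0.2939039299870514))
at [ 0.246  -0.5467  0.2427] psi 0.423 q6 -0.09 F [ 0.   0.4 -0.1] shift [ 60.61 -46.28   1.35] twist 0.017
```

View pics/o.png

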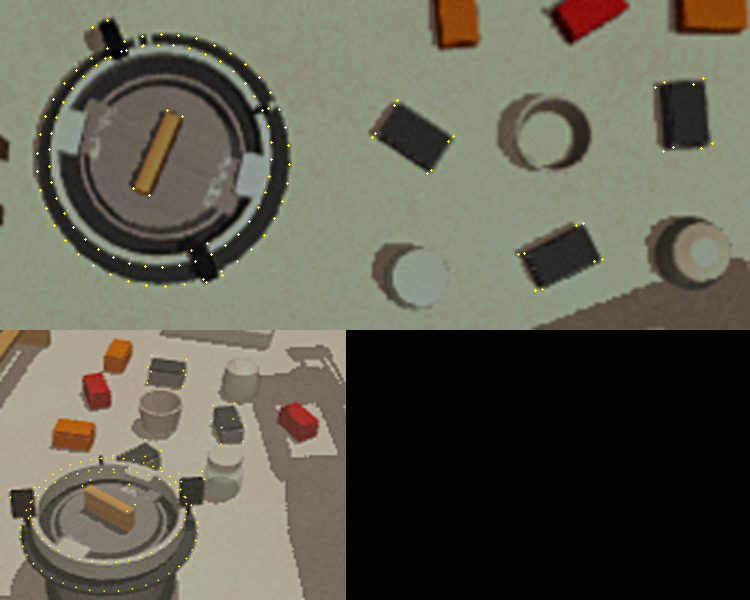

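Projected model matches both views (drum centre (.517,.0845), yaw −0.494, ring ≈1.3; three tins agree). Moving over lug_a.

Emit:
{"api": "apply_moves", "payload": {
  "delta_pos": [
    [3.8,-2.9,0],
    [3.8,-2.9,0],
    [3.8,-2.9,0],
    [3.8,-2.9,0],
    [3.8,-2.9,0],
    [3.8,-2.9,0],
    [3.8,-2.9,0],
    [3.8,-2.9,0]
  ],
  "twist": [0,0,0,0,0,0,0,0],
  "gripper": 4.5,
  "squeeze": 25
}}

```text
t: 1.1
tool_pos: [0.4286, -0.2093, 0.2433]
orientation: [-3.071, -0.659, 0.0]
force: [-0.5, 0.7, 0.2]
opening: 0.0448
gripper_force: 0.0
```

Emit:
{"api": "apply_moves", "payload": {
  "delta_pos": [
    [3.8,-2.9,0],
    [3.8,-2.9,0],
    [3.8,-2.9,0],
    [3.8,-2.9,0],
    [3.8,-2.9,0],
    [3.8,-2.9,0],
    [3.8,-2.9,0],
    [0,0,0]
  ],
  "twist": [0,0,0,0,0,0,0,0]
}}

```text
t: 2.1
tool_pos: [0.5878, 0.0863, 0.2425]
orientation: [-3.07, -0.665, 0.002]
force: [-1.1, -0.3, 0.2]
opening: 0.0452
gripper_force: 0.0
```

Run:
```python
from h import *
T=load('top');S=load('side')
st=[(82,92),(440,108),(430,265),(70,242)]
sc=[(168,15),(245,38),(30,238),(130,270)]; sc=[(225+a/3.33,255+b/3.33) for a,b in sc]
print('stand tri',tri(T,np.mean([(145+a/5-.4,170+b/5-.4) for a,b in st],0),S,np.mean(sc,0)))
go(.517+.1*np.cos(.406),.0845+.1*np.sin(.406),.156,.406)
```

```text
stand tri (array([0.51771003, 0.32916943, 0.08430294]), np.float64(0.0008844751425381185))
at [0.5878 0.0863 0.2425] psi 0.426 q6 1.20 F [-1.1 -0.3  0.2] shift [ 3.49 -2.55  8.65] twist 0.020
```

Emit:
{"api": "apply_moves", "payload": {
  "delta_pos": [
    [3.5,-2.55,0],
    [0,0,2.5],
    [0,0,2.5],
    [0,0,2.5],
    [0,0,1.2],
    [0,0,0],
    [0,0,0]
  ],
  "twist": [0.02,0,0,0,0,0,0]
}}

```text
t: 2.98
tool_pos: [0.6096, 0.1208, 0.1579]
orientation: [3.078, 0.628, 0.003]
force: [-0.4, 0.8, -0.2]
opening: 0.0452
gripper_force: 0.0
```

Run:
```python
from h import *
go(.517+.1*np.cos(.406),.0845+.1*np.sin(.406),.156,.406)
c=cam('side'); b=cv2.resize(c['frame'][160:280,200:400,::-1],(800,480),interpolation=cv2.INTER_CUBIC);cv2.imwrite('pics/g1.png',b)
```

```text
at [0.6096 0.1208 0.1579] psi 0.403 q6 1.28 F [-0.4  0.8 -0.2] shift [ 0.05 -0.32  0.19] twist -0.003
```

View pics/g1.png

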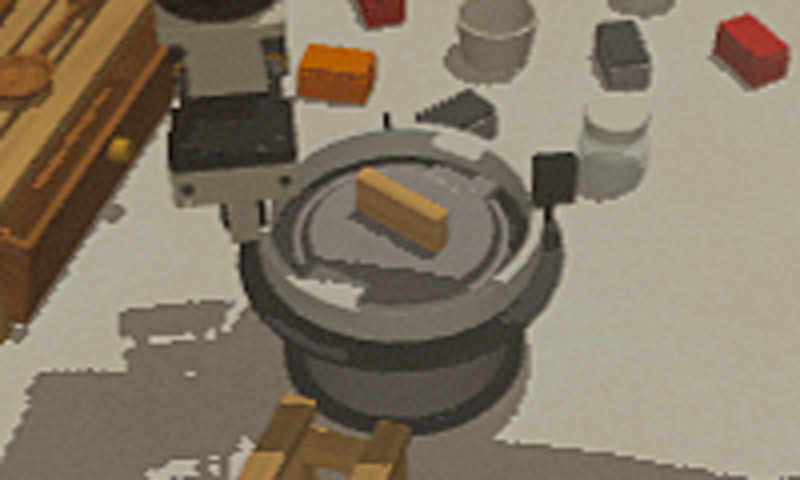

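The fingers straddle lug_a at crop (245,215). Correcting 3 mm and closing.

Emit:
{"api": "apply_moves", "payload": {
  "delta_pos": [
    [0.05,-0.3,0.2],
    [0,0,0]
  ],
  "twist": [0,0]
}}

```text
t: 3.28
tool_pos: [0.6083, 0.1243, 0.155]
orientation: [-3.078, -0.629, -0.001]
force: [0.4, -0.6, -0.3]
opening: 0.0449
gripper_force: 0.0
```

Emit:
{"api": "apply_moves", "payload": {
  "delta_pos": [
    [0,0,0],
    [0,0,0],
    [0,0,0],
    [0,0,0],
    [0,0,0]
  ],
  "twist": [0,0,0,0,0],
  "gripper": 0.8
}}

```text
t: 3.9
tool_pos: [0.6086, 0.1237, 0.1547]
orientation: [3.078, 0.628, 0.001]
force: [3.1, -1.7, -1.1]
opening: 0.0138
gripper_force: 25.0
```

Emit:
{"api": "apply_moves", "payload": {
  "delta_pos": [
    [-0.12,-1.57,0],
    [-0.12,-1.57,0],
    [-0.12,-1.57,0],
    [-0.12,-1.57,0],
    [-0.12,-1.57,0],
    [-0.12,-1.57,0],
    [-0.12,-1.57,0],
    [0,0,0]
  ],
  "twist": [-0.158,-0.158,-0.158,-0.158,-0.158,-0.158,-0.158,0]
}}

```text
t: 4.9
tool_pos: [0.522, 0.1841, 0.1546]
orientation: [2.286, 2.154, -0.002]
force: [0.5, -4.9, -0.6]
opening: 0.0138
gripper_force: 25.1
```

Run:
```python
from h import *
s=robot.read_state(); d=s['tool_pos'][:2]-[.517,.0845]; print(np.hypot(*d),np.arctan2(d[1],d[0]),psi(s),s['force'],s['opening'],s['gripper_force'])
```

```text
0.09975990958882254 1.5203994648651313 1.5113733968164644 [ 0.51772233 -4.90915056 -0.59922577] 0.013834577420015577 25.09980618953705
```

Emit:
{"api": "apply_moves", "payload": {
  "delta_pos": [
    [-0.03,-0.85,0],
    [-0.03,-0.75,0],
    [0,0,0]
  ],
  "twist": [-0.085,-0.075,0]
}}

```text
t: 5.28
tool_pos: [0.5067, 0.1837, 0.1546]
orientation: [2.109, 2.327, -0.002]
force: [0.8, -6.1, -0.6]
opening: 0.0138
gripper_force: 25.1
```

Emit:
{"api": "apply_moves", "payload": {
  "delta_pos": [
    [0,0,0],
    [0,0,0],
    [0,0,0],
    [0,0,-3],
    [0,0,-4],
    [0,0,-4],
    [0,0,0]
  ],
  "twist": [0,0,0,0,0,0,0],
  "gripper": 4.5
}}

```text
t: 6.15
tool_pos: [0.5088, 0.1851, 0.2691]
orientation: [2.107, 2.325, 0.01]
force: [0.3, 0.5, 0.8]
opening: 0.0447
gripper_force: 0.0
```

Run:
```python
from h import *
c=cam('top'); b=cv2.resize(c['frame'][150:255,235:340,::-1],(600,600),interpolation=cv2.INTER_CUBIC)
D=np.array([.517,.0845])
cv2.imwrite('pics/r1.png',b)
go(.517,.0845,.225,-.42)
```

```text
at [0.5078 0.1848 0.2665] psi 1.669 q6 0.16 F [ 0.8  0.3 -0.4] shift [-10.08  -0.09   4.15] twist -1.053
```

View pics/r1.png

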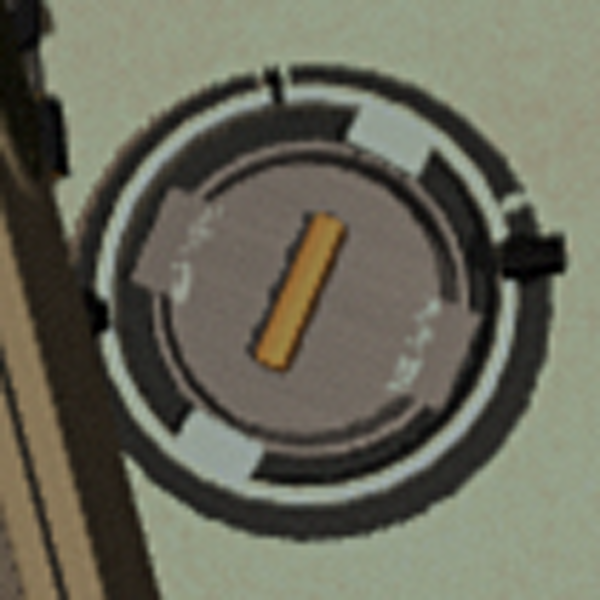

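The pointer (275,90) now stands between the open bars, so the ring is open, and the lid hasn't moved. Next the handle.

Emit:
{"api": "apply_moves", "payload": {
  "delta_pos": [
    [-3.4,0,0],
    [-3.3,0.6,0],
    [-3.2,1.15,0],
    [0,0,0],
    [0,0,0],
    [0,0,0],
    [0,0,0],
    [0,0,0]
  ],
  "twist": [-0.18,-0.18,-0.18,-0.18,-0.18,-0.16,0,0]
}}

```text
t: 7.2
tool_pos: [0.549, 0.0969, 0.2636]
orientation: [-0.649, -3.072, 0.001]
force: [-0.4, 1.0, 0.1]
opening: 0.0451
gripper_force: 0.0
```

Run:
```python
from h import *
go(.517,.085,.140,-.415)
```

```text
at [0.549  0.0969 0.2636] psi 2.725 q6 -1.07 F [-0.4  1.   0.1] shift [ 2.43 -2.38 12.37] twist -0.001
```

Emit:
{"api": "apply_moves", "payload": {
  "delta_pos": [
    [2.43,-2.38,0],
    [0,0,3],
    [0,0,3],
    [0,0,3],
    [0,0,2.4],
    [0,0,0],
    [0,0,0]
  ],
  "twist": [0,0,0,0,0,0,0]
}}

```text
t: 8.07
tool_pos: [0.5181, 0.0849, 0.1516]
orientation: [0.645, 3.074, 0.0]
force: [0.7, -0.7, 0.1]
opening: 0.045
gripper_force: 0.0
```

Run:
```python
from h import *
go(.517,.085,.140,-.415)
```

```text
at [0.5181 0.0849 0.1516] psi 2.728 q6 -1.09 F [ 0.7 -0.7  0.1] shift [ 0.11 -0.04  1.16] twist 0.001
```

Emit:
{"api": "apply_moves", "payload": {
  "delta_pos": [
    [0.1,0,1.1],
    [0,0,0]
  ],
  "twist": [0,0]
}}

```text
t: 8.32
tool_pos: [0.5164, 0.0852, 0.1392]
orientation: [-0.644, -3.074, 0.0]
force: [-0.4, 0.2, -0.3]
opening: 0.0453
gripper_force: 0.0
```

Emit:
{"api": "apply_moves", "payload": {
  "delta_pos": [
    [0,0,0],
    [0,0,0],
    [0,0,0],
    [0,0,0],
    [0,0,0]
  ],
  "twist": [0,0,0,0,0],
  "gripper": 0.8,
  "squeeze": 40
}}

```text
t: 8.95
tool_pos: [0.5169, 0.0853, 0.1398]
orientation: [0.644, 3.075, 0.0]
force: [0.7, 1.0, 0.9]
opening: 0.0137
gripper_force: 40.0
```

Emit:
{"api": "apply_moves", "payload": {
  "delta_pos": [
    [0,0,-1],
    [0,0,-2],
    [0,0,-3],
    [0,0,-3],
    [0,0,-1],
    [0,0,0],
    [0,0,0]
  ],
  "twist": [0,0,0,0,0,0,0]
}}

```text
t: 9.82
tool_pos: [0.516, 0.0852, 0.238]
orientation: [-0.643, -3.073, 0.001]
force: [-0.7, -0.6, -3.8]
opening: 0.0139
gripper_force: 40.0
```

Run:
```python
from h import *
go(.516,.327,.24)
```

```text
at [0.516  0.0852 0.238 ] psi 2.729 q6 -1.09 F [-0.7 -0.6 -3.8] shift [ 9.7  22.15 -0.2 ] twist 0.000
```

Emit:
{"api": "apply_moves", "payload": {
  "delta_pos": [
    [1.6,3.7,0],
    [1.6,3.7,0],
    [1.6,3.7,0],
    [1.6,3.7,0],
    [1.6,3.7,0],
    [1.7,3.65,0],
    [0,0,0],
    [0,0,0]
  ],
  "twist": [0,0,0,0,0,0,0,0]
}}

```text
t: 10.82
tool_pos: [0.5162, 0.3265, 0.2381]
orientation: [-0.643, -3.073, 0.003]
force: [-0.5, -0.3, -2.5]
opening: 0.0135
gripper_force: 40.0
```

Run:
```python
from h import *
go(.516,.327,.149)
for n in('top','side'): cam(n)
t=load('top')['frame'][150:260,140:280,::-1];s=load('side')['frame'][180:360,200:360,::-1]
cv2.imwrite('pics/l1.png',np.hstack([cv2.resize(t,(440,346)),cv2.resize(s,(308,346))]))
```

```text
at [0.5162 0.3265 0.2381] psi 2.729 q6 -0.68 F [-0.5 -0.3 -2.5] shift [0.02 0.06 8.91] twist 0.000
```

View pics/l1.png

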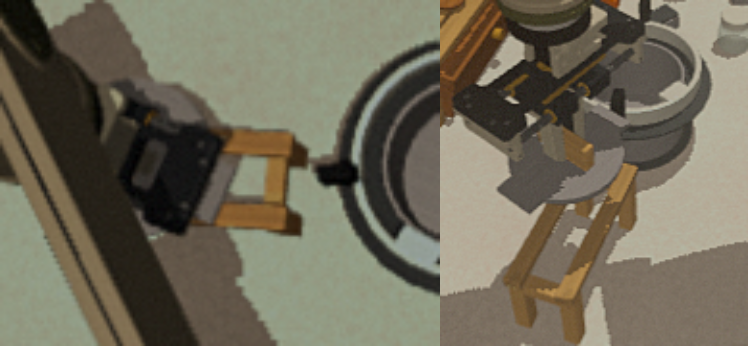

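The lid is held level over the stand. Lowering it.

Emit:
{"api": "apply_moves", "payload": {
  "delta_pos": [
    [0,0,2],
    [0,0,2],
    [0,0,2],
    [0,0,1.5],
    [0,0,0.8],
    [0,0,0],
    [0,0,0]
  ],
  "twist": [0,0,0,0,0,0,0]
}}

```text
t: 11.8
tool_pos: [0.5173, 0.3274, 0.1576]
orientation: [0.643, 3.074, 0.001]
force: [0.7, -0.2, -2.6]
opening: 0.0142
gripper_force: 40.0
```

Emit:
{"api": "apply_moves", "payload": {
  "delta_pos": [
    [0,0,0.3],
    [0,0,0.2],
    [0,0,0]
  ],
  "twist": [0,0,0]
}}

```text
t: 12.18
tool_pos: [0.5166, 0.327, 0.1515]
orientation: [-0.644, -3.075, 0.0]
force: [0.6, 0.5, -1.4]
opening: 0.0139
gripper_force: 40.0
```

Emit:
{"api": "apply_moves", "payload": {
  "delta_pos": [
    [0,0,0.2],
    [0,0,0.2],
    [0,0,0]
  ],
  "twist": [0,0,0]
}}

```text
t: 12.55
tool_pos: [0.5166, 0.327, 0.1473]
orientation: [-0.644, -3.075, 0.0]
force: [-0.4, 0.1, -1.9]
opening: 0.0137
gripper_force: 40.0
```

Emit:
{"api": "apply_moves", "payload": {
  "delta_pos": [
    [0,0,0.1],
    [0,0,0]
  ],
  "twist": [0,0]
}}

```text
t: 12.8
tool_pos: [0.5169, 0.3271, 0.1468]
orientation: [0.644, 3.075, 0.0]
force: [-0.0, -0.3, -0.3]
opening: 0.0136
gripper_force: 40.0
```

Emit:
{"api": "apply_moves", "payload": {
  "delta_pos": [
    [0,0,0],
    [0,0,0],
    [0,0,0],
    [0,0,-3],
    [0,0,-4],
    [0,0,-4],
    [0,0,0]
  ],
  "twist": [0,0,0,0,0,0,0],
  "gripper": 5.0
}}

```text
t: 13.68
tool_pos: [0.5187, 0.3281, 0.2617]
orientation: [0.643, 3.069, 0.008]
force: [0.1, -0.0, -0.4]
opening: 0.0501
gripper_force: 0.0
```

Run:
```python
from m import *
np.set_printoptions(precision=4,suppress=True)
go(.5411,-.1366,.25,.958)
T=cam('top');cam('side')
for r in tins(T,[(372,196),(462,188),(422,235)]): print(r)
```

```text
at [0.5187 0.3281 0.2617] psi 2.729 q6 -0.68 F [ 0.1 -0.  -0.4] shift [-20.69 -41.67   1.01] twist -1.371
(array([ 0.5411, -0.137 ,  0.9852]), np.float64(-0.8672235963970691), np.int64(295))
(array([ 0.5559, -0.3851,  3.2361]), np.float64(-0.8527330657508172), np.int64(328))
(array([ 0.4296, -0.2664,  1.9664]), np.float64(-0.896223377340264), np.int64(310))
```

Emit:
{"api": "apply_moves", "payload": {
  "delta_pos": [
    [-2.07,-4.17,0],
    [-2.07,-4.17,0],
    [-2.07,-4.17,0],
    [-2.07,-4.17,0],
    [-2.07,-4.17,0],
    [-2.07,-4.17,0],
    [-2.07,-4.17,0],
    [-2.07,-4.17,0]
  ],
  "twist": [0,0,0,0,0,0,0,0],
  "gripper": 8.5
}}

```text
t: 14.78
tool_pos: [0.5336, -0.0463, 0.2546]
orientation: [-0.643, -3.072, 0.0]
force: [1.0, -0.0, 0.1]
opening: 0.0847
gripper_force: 0.0
```

Emit:
{"api": "apply_moves", "payload": {
  "delta_pos": [
    [-2.07,-4.17,0],
    [-2.07,-4.17,0],
    [0,0,0],
    [0,0,0],
    [0,0,0]
  ],
  "twist": [0,0,0.175,0,0]
}}

```text
t: 15.4
tool_pos: [0.5387, -0.1374, 0.2556]
orientation: [-0.903, -3.007, -0.0]
force: [-0.5, 0.1, 0.1]
opening: 0.0853
gripper_force: 0.0
```

Run:
```python
from m import *
np.set_printoptions(precision=4,suppress=True)
go(.5411,-.137,.044,.972+np.pi/2)
```

```text
at [ 0.5387 -0.1374  0.2556] psi 2.558 q6 -1.33 F [-0.5  0.1  0.1] shift [-0.22  0.17 21.16] twist 0.015
```

Emit:
{"api": "apply_moves", "payload": {
  "delta_pos": [
    [-0.22,0.17,3],
    [0,0,4],
    [0,0,4],
    [0,0,4],
    [0,0,3],
    [0,0,2],
    [0,0,0],
    [0,0,0]
  ],
  "twist": [0.015,0,0,0,0,0,0,0]
}}

```text
t: 16.4
tool_pos: [0.5428, -0.1379, 0.058]
orientation: [0.931, 2.999, -0.0]
force: [0.0, -0.3, 0.2]
opening: 0.0846
gripper_force: 0.0
```

Run:
```python
from m import *
go(.5411,-.137,.044,.972+np.pi/2)
```

```text
at [ 0.5428 -0.1379  0.058 ] psi 2.540 q6 -1.31 F [ 0.  -0.3  0.2] shift [ 0.2  -0.03  1.4 ] twist -0.003
```

Emit:
{"api": "apply_moves", "payload": {
  "delta_pos": [
    [0.1,0,1.0],
    [0,0,0.3],
    [0,0,0]
  ],
  "twist": [0,0,0]
}}

```text
t: 16.77
tool_pos: [0.5408, -0.1372, 0.0434]
orientation: [-0.933, -3.0, -0.0]
force: [0.5, -0.1, 0.7]
opening: 0.0854
gripper_force: 0.0
```

Emit:
{"api": "apply_moves", "payload": {
  "delta_pos": [
    [0,0,0],
    [0,0,0],
    [0,0,0],
    [0,0,0],
    [0,0,0]
  ],
  "twist": [0,0,0,0,0],
  "gripper": 5.0
}}

```text
t: 17.4
tool_pos: [0.5411, -0.1373, 0.0438]
orientation: [0.933, 3.0, -0.0]
force: [-0.3, -0.1, 1.1]
opening: 0.0595
gripper_force: 40.0
```

Emit:
{"api": "apply_moves", "payload": {
  "delta_pos": [
    [0,0,-2],
    [0,0,-4],
    [0,0,-4],
    [0,0,-4],
    [0,0,-4],
    [0,0,-2.5],
    [0,0,0]
  ],
  "twist": [0,0,0,0,0,0,0]
}}

```text
t: 18.27
tool_pos: [0.5424, -0.1377, 0.2525]
orientation: [0.931, 2.994, -0.0]
force: [0.2, -0.7, -2.2]
opening: 0.0594
gripper_force: 40.0
```

Run:
```python
from m import *
p=1.66; go(.517+.022*np.cos(p),.0845+.022*np.sin(p),.25,p)
p=1.66; go(.517-.022*np.cos(p),.0845-.022*np.sin(p),.25,p)
```

```text
at [ 0.5424 -0.1377  0.2525] psi 2.539 q6 -1.31 F [ 0.2 -0.7 -2.2] shift [16.09 18.55  0.18] twist 0.879
at [ 0.5424 -0.1377  0.2525] psi 2.539 q6 -1.31 F [ 0.2 -0.7 -2.2] shift [13.28 15.17  0.19] twist 0.879
```

Emit:
{"api": "apply_moves", "payload": {
  "delta_pos": [
    [3.2,3.7,0],
    [3.2,3.7,0],
    [3.2,3.7,0],
    [3.2,3.7,0],
    [3.29,3.75,0],
    [0,0,0]
  ],
  "twist": [0,0,0,0,0,0]
}}

```text
t: 19.02
tool_pos: [0.5122, 0.1098, 0.2472]
orientation: [-0.925, -3.0, 0.0]
force: [-0.7, -0.2, -1.5]
opening: 0.0594
gripper_force: 40.0
```

Emit:
{"api": "apply_moves", "payload": {
  "delta_pos": [
    [0,0,0],
    [0,0,0],
    [0,0,0],
    [0,0,0],
    [0,0,0],
    [0,0,0]
  ],
  "twist": [0.176,0.176,0.176,0.176,0.176,0]
}}

```text
t: 19.77
tool_pos: [0.5132, 0.1059, 0.2476]
orientation: [-2.121, -2.317, 0.002]
force: [0.6, 0.7, -0.9]
opening: 0.0593
gripper_force: 40.0
```

Run:
```python
from m import *
p=1.66; go(.517+.022*np.cos(p),.0845+.022*np.sin(p),.073,p)
```

```text
at [0.5132 0.1059 0.2476] psi 1.659 q6 0.02 F [ 0.6  0.7 -0.9] shift [ 0.04  0.21 17.46] twist -0.001
```

Emit:
{"api": "apply_moves", "payload": {
  "delta_pos": [
    [0,0.2,2.5],
    [0,0,3],
    [0,0,3],
    [0,0,3],
    [0,0,2],
    [0,0,1.5],
    [0,0,0],
    [0,0,0]
  ],
  "twist": [0,0,0,0,0,0,0,0]
}}

```text
t: 20.78
tool_pos: [0.5162, 0.1069, 0.0995]
orientation: [2.12, 2.317, 0.001]
force: [-0.3, -0.0, -0.8]
opening: 0.0594
gripper_force: 40.0
```

Run:
```python
from m import *
p=1.66; go(.517+.022*np.cos(p),.0845+.022*np.sin(p),.073,p)
```

```text
at [0.5162 0.1069 0.0995] psi 1.660 q6 0.02 F [-0.3 -0.  -0.8] shift [-0.04 -0.13  2.65] twist -0.000
```

Emit:
{"api": "apply_moves", "payload": {
  "delta_pos": [
    [0,-0.1,1.2],
    [0,0,0.8],
    [0,0,0.5],
    [0,0,0]
  ],
  "twist": [0,0,0,0]
}}

```text
t: 21.28
tool_pos: [0.5142, 0.1069, 0.073]
orientation: [-2.121, -2.316, 0.001]
force: [0.2, 0.2, -1.4]
opening: 0.0594
gripper_force: 40.0
```

Emit:
{"api": "apply_moves", "payload": {
  "delta_pos": [
    [0,0,0],
    [0,0,0],
    [0,0,0],
    [0,0,-2],
    [0,0,-4],
    [0,0,-5],
    [0,0,-5],
    [0,0,-2]
  ],
  "twist": [0,0,0,0,0,0,0,0],
  "gripper": 7.2
}}

```text
t: 22.28
tool_pos: [0.5161, 0.1071, 0.2576]
orientation: [2.119, 2.314, 0.007]
force: [0.4, -0.1, -0.4]
opening: 0.072
gripper_force: 0.0
```

Run:
```python
from m import *
np.set_printoptions(precision=4,suppress=True)
T=cam('top')
for r in tins(T,[(462,188),(422,235)]): print(r)
go(.4296,-.2664,.25,1.98+np.pi/2)
```

```text
(array([ 0.5558, -0.3859,  0.0468]), np.float64(-0.8545882547286694), np.int64(329))
(array([ 0.4291, -0.2663,  1.9922]), np.float64(-0.9012266569022336), np.int64(313))
at [0.5165 0.1071 0.2588] psi 1.659 q6 0.02 F [ 0.4 -0.5  2.3] shift [-36.44 -11.95   0.79] twist 1.250
```

Emit:
{"api": "apply_moves", "payload": {
  "delta_pos": [
    [-4.56,-1.49,0],
    [-4.56,-1.49,0],
    [-4.56,-1.49,0],
    [-4.56,-1.49,0],
    [-4.56,-1.49,0],
    [-4.56,-1.49,0],
    [-4.56,-1.49,0],
    [-4.56,-1.49,0]
  ],
  "twist": [0,0,0,0,0,0,0,0],
  "gripper": 8.5
}}

```text
t: 23.32
tool_pos: [0.4268, -0.268, 0.2515]
orientation: [-2.12, -2.315, 0.0]
force: [0.6, 1.1, -0.6]
opening: 0.085
gripper_force: 0.0
```

Emit:
{"api": "apply_moves", "payload": {
  "delta_pos": [
    [0,0,0],
    [0,0,0],
    [0,0,0],
    [0,0,0],
    [0,0,0],
    [0,0,0],
    [0,0,0],
    [0,0,0]
  ],
  "twist": [0.178,0.178,0.178,0.178,0.178,0.178,0.178,0]
}}

```text
t: 24.32
tool_pos: [0.4274, -0.2665, 0.2517]
orientation: [-3.073, -0.645, 0.003]
force: [-0.1, -0.0, 0.1]
opening: 0.085
gripper_force: 0.0
```

Run:
```python
from m import *
np.set_printoptions(precision=4,suppress=True)
T=load('top'); print([onz(T,(466,236),.02),onz(T,(373,244),.03),onz(T,(417,194),.03)])
go(.4294,-.2664,.044,1.985+np.pi/2)
```

```text
[array([ 0.4241, -0.3874,  0.02  ]), array([ 0.4083, -0.1336,  0.03  ]), array([ 0.5401, -0.2568,  0.03  ])]
at [ 0.4274 -0.2665  0.2517] psi 0.414 q6 0.50 F [-0.1 -0.   0.1] shift [ 0.22  0.12 20.77] twist -0.000
```

Emit:
{"api": "apply_moves", "payload": {
  "delta_pos": [
    [0.1,0.1,3],
    [0,0,4],
    [0,0,4],
    [0,0,4],
    [0,0,3],
    [0,0,2],
    [0,0,0.5],
    [0,0,0]
  ],
  "twist": [0,0,0,0,0,0,0,0]
}}

```text
t: 25.32
tool_pos: [0.4291, -0.2673, 0.0484]
orientation: [-3.074, -0.647, 0.001]
force: [0.2, -0.3, -0.0]
opening: 0.085
gripper_force: 0.0
```

Run:
```python
from m import *
go(.4294,-.2664,.044,1.985+np.pi/2)
```

```text
at [ 0.4291 -0.2673  0.0484] psi 0.415 q6 0.50 F [ 0.2 -0.3 -0. ] shift [ 0.07 -0.07  0.44] twist 0.001
```

Emit:
{"api": "apply_moves", "payload": {
  "delta_pos": [
    [0.05,-0.05,0.45],
    [0,0,0],
    [0,0,0]
  ],
  "twist": [0,0,0]
}}

```text
t: 25.7
tool_pos: [0.4298, -0.267, 0.0446]
orientation: [3.074, 0.644, 0.001]
force: [-0.0, 0.9, 0.5]
opening: 0.0853
gripper_force: 0.0
```

Emit:
{"api": "apply_moves", "payload": {
  "delta_pos": [
    [0,0,0],
    [0,0,0],
    [0,0,0],
    [0,0,0],
    [0,0,0]
  ],
  "twist": [0,0,0,0,0],
  "gripper": 5.0
}}

```text
t: 26.32
tool_pos: [0.4296, -0.2668, 0.0442]
orientation: [-3.075, -0.644, 0.0]
force: [0.1, 0.0, 1.3]
opening: 0.0595
gripper_force: 40.0
```

Emit:
{"api": "apply_moves", "payload": {
  "delta_pos": [
    [0,0,-2],
    [0,0,-4],
    [0,0,-4],
    [0,0,-4],
    [0,0,-4],
    [0,0,-2.5],
    [0,0,0]
  ],
  "twist": [0,0,0,0,0,0,0]
}}

```text
t: 27.2
tool_pos: [0.4305, -0.2676, 0.2512]
orientation: [3.072, 0.643, 0.004]
force: [0.5, -0.4, -2.2]
opening: 0.0593
gripper_force: 40.0
```

Run:
```python
from m import *
p=1.66; go(.517-.022*np.cos(p),.0845-.022*np.sin(p),.25,p)
c=cam('top'); b=c['frame'][150:290,190:350,::-1]; cv2.imwrite('pics/d1.png',cv2.resize(b,(640,560),interpolation=cv2.INTER_CUBIC))
```

```text
at [ 0.4305 -0.2676  0.2512] psi 0.413 q6 0.50 F [ 0.5 -0.4 -2.2] shift [ 21.35 -26.69   0.07] twist -1.247
```

View pics/d1.png

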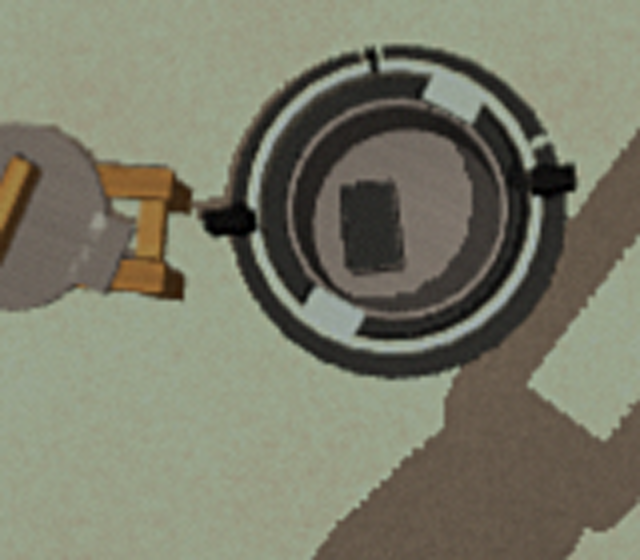

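The first tin lies flat on the left side of the drum floor (crop 370,225). The second goes to its right.

Emit:
{"api": "apply_moves", "payload": {
  "delta_pos": [
    [3.05,-3.81,0],
    [3.05,-3.81,0],
    [3.05,-3.81,0],
    [3.05,-3.81,0],
    [3.05,-3.81,0],
    [3.05,-3.81,0],
    [3.05,-3.81,0],
    [0,0,0]
  ],
  "twist": [0,0,0,0,0,0,0,0]
}}

```text
t: 28.25
tool_pos: [0.5172, 0.0661, 0.2463]
orientation: [-3.072, -0.65, 0.006]
force: [-0.1, 0.2, -0.6]
opening: 0.0594
gripper_force: 40.0
```

Emit:
{"api": "apply_moves", "payload": {
  "delta_pos": [
    [0,0,0],
    [0,0,0],
    [0,0,0],
    [0,0,0],
    [0,0,0],
    [0,0,0],
    [0,0,0],
    [0,0,0]
  ],
  "twist": [-0.178,-0.178,-0.178,-0.178,-0.178,-0.178,-0.178,0]
}}

```text
t: 29.25
tool_pos: [0.5172, 0.0622, 0.2474]
orientation: [-2.123, -2.314, 0.003]
force: [-0.4, 0.0, -2.2]
opening: 0.0593
gripper_force: 40.0
```

Run:
```python
from m import *
p=1.66; go(.517-.022*np.cos(p),.0845-.022*np.sin(p),.073,p)
```

```text
at [0.5172 0.0622 0.2474] psi 1.657 q6 -0.06 F [-0.4  0.  -2.2] shift [ 0.02  0.22 17.44] twist -0.003
```

Emit:
{"api": "apply_moves", "payload": {
  "delta_pos": [
    [0,0.15,2.5],
    [0,0,3],
    [0,0,3],
    [0,0,3],
    [0,0,2],
    [0,0,1.5],
    [0,0,0],
    [0,0,0]
  ],
  "twist": [0,0,0,0,0,0,0,0]
}}

```text
t: 30.25
tool_pos: [0.5202, 0.0632, 0.0999]
orientation: [2.122, 2.315, 0.001]
force: [-0.3, 0.7, -1.3]
opening: 0.0593
gripper_force: 40.0
```

Run:
```python
from m import *
p=1.66; go(.517-.022*np.cos(p),.0845-.022*np.sin(p),.073,p)
```

```text
at [0.5202 0.0632 0.0999] psi 1.658 q6 -0.06 F [-0.3  0.7 -1.3] shift [-0.05 -0.13  2.69] twist -0.002
```

Emit:
{"api": "apply_moves", "payload": {
  "delta_pos": [
    [0,-0.1,1.2],
    [0,0,0.8],
    [0,0,0.5],
    [0,0,0]
  ],
  "twist": [0,0,0,0]
}}

```text
t: 30.75
tool_pos: [0.5181, 0.0632, 0.0735]
orientation: [-2.121, -2.316, 0.001]
force: [-0.8, 0.6, -2.2]
opening: 0.0594
gripper_force: 40.0
```

Emit:
{"api": "apply_moves", "payload": {
  "delta_pos": [
    [0,0,0],
    [0,0,0],
    [0,0,0],
    [0,0,-2],
    [0,0,-4],
    [0,0,-5],
    [0,0,-5],
    [0,0,-2]
  ],
  "twist": [0,0,0,0,0,0,0,0],
  "gripper": 7.2
}}

```text
t: 31.75
tool_pos: [0.5201, 0.0632, 0.2581]
orientation: [2.119, 2.314, 0.006]
force: [0.8, -0.2, -0.7]
opening: 0.0721
gripper_force: 0.0
```

Run:
```python
from m import *
np.set_printoptions(precision=4,suppress=True)
T=cam('top')
for r in tins(T,[(462,188)]): print(r)
go(.5558,-.3856,.25,.05+np.pi/2)
```

```text
(array([ 0.5561, -0.3859,  3.1759]), np.float64(-0.8661622426196973), np.int64(333))
at [0.5205 0.0632 0.2593] psi 1.659 q6 -0.06 F [ 0.2 -0.3  2.3] shift [-45.02  -0.44   0.95] twist 0.038
```

Emit:
{"api": "apply_moves", "payload": {
  "delta_pos": [
    [-4.7,-0.05,0],
    [-5,-0.05,0],
    [-5,-0.05,0],
    [-5,-0.05,0],
    [-5,-0.05,0],
    [-5,-0.05,0],
    [-5,-0.05,0],
    [-5,-0.05,0]
  ],
  "twist": [0,0,0,0,0,0,0,0.03],
  "gripper": 8.5
}}

```text
t: 32.8
tool_pos: [0.5488, -0.3339, 0.2516]
orientation: [-2.155, -2.282, 0.0]
force: [0.5, 0.6, 0.2]
opening: 0.0851
gripper_force: 0.0
```

Emit:
{"api": "apply_moves", "payload": {
  "delta_pos": [
    [-5.3,-0.05,0],
    [0,0,0],
    [0,0,0]
  ],
  "twist": [0,0,0]
}}

```text
t: 33.17
tool_pos: [0.5516, -0.385, 0.2519]
orientation: [-2.154, -2.282, -0.0]
force: [0.7, 0.8, 0.2]
opening: 0.0849
gripper_force: 0.0
```

Run:
```python
from m import *
go(.556,-.3857,.044,.055+np.pi/2)
```

```text
at [ 0.5516 -0.385   0.2519] psi 1.628 q6 -0.74 F [0.7 0.8 0.2] shift [-0.15  0.48 20.79] twist 0.003
```

Emit:
{"api": "apply_moves", "payload": {
  "delta_pos": [
    [-0.1,0.3,3],
    [0,0,4],
    [0,0,4],
    [0,0,4],
    [0,0,3],
    [0,0,2],
    [0,0,0.5],
    [0,0,0]
  ],
  "twist": [0,0,0,0,0,0,0,0]
}}

```text
t: 34.17
tool_pos: [0.5557, -0.3863, 0.05]
orientation: [2.155, 2.285, 0.0]
force: [0.2, -1.2, 0.9]
opening: 0.0847
gripper_force: 0.0
```

Run:
```python
from m import *
go(.556,-.3857,.044,.055+np.pi/2)
```

```text
at [ 0.5557 -0.3863  0.05  ] psi 1.629 q6 -0.74 F [ 0.2 -1.2  0.9] shift [0.06 0.03 0.6 ] twist 0.003
```

Emit:
{"api": "apply_moves", "payload": {
  "delta_pos": [
    [0.05,0,0.6],
    [0,0,0],
    [0,0,0]
  ],
  "twist": [0,0,0]
}}

```text
t: 34.55
tool_pos: [0.5553, -0.3861, 0.0436]
orientation: [2.156, 2.284, 0.0]
force: [0.4, 0.1, 0.2]
opening: 0.0852
gripper_force: 0.0
```

Emit:
{"api": "apply_moves", "payload": {
  "delta_pos": [
    [0,0,0],
    [0,0,0],
    [0,0,0],
    [0,0,0],
    [0,0,0]
  ],
  "twist": [0,0,0,0,0],
  "gripper": 5.0
}}

```text
t: 35.17
tool_pos: [0.5551, -0.3859, 0.0432]
orientation: [2.156, 2.285, 0.0]
force: [-0.5, -0.7, 1.0]
opening: 0.0599
gripper_force: 39.9
```

Emit:
{"api": "apply_moves", "payload": {
  "delta_pos": [
    [0,0,-2],
    [0,0,-4],
    [0,0,-4],
    [0,0,-4],
    [0,0,-4],
    [0,0,-2.5],
    [0,0,0]
  ],
  "twist": [0,0,0,0,0,0,0]
}}

```text
t: 36.05
tool_pos: [0.5564, -0.3869, 0.2528]
orientation: [2.151, 2.28, 0.001]
force: [0.7, -0.1, -1.9]
opening: 0.0592
gripper_force: 39.9
```

Run:
```python
from m import *
c=cam('top'); b=c['frame'][130:290,200:500,::-1]; cv2.imwrite('pics/d2.png',cv2.resize(b,(800,427),interpolation=cv2.INTER_CUBIC))
go(.517,.0845,.25,1.66)
```

```text
at [ 0.5556 -0.3863  0.25  ] psi 1.629 q6 -0.74 F [-0.2 -0.2 -0.3] shift [47.22 -1.12 -0.1 ] twist -0.031
```

View pics/d2.png

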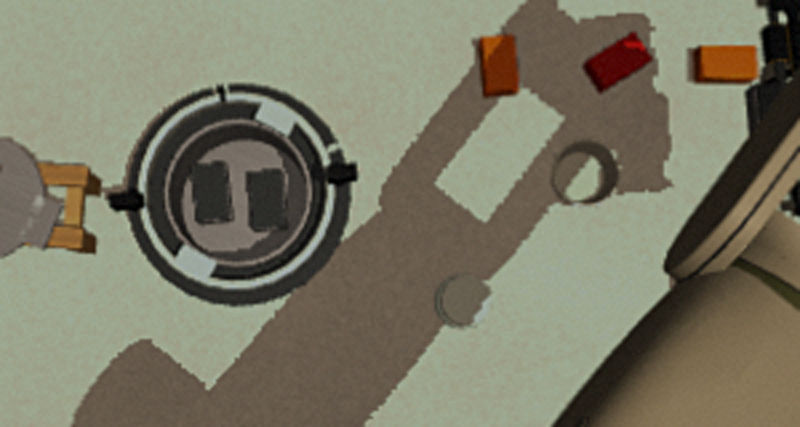

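Both tins lie flat and parallel at crop (212,190) and (267,198). The third goes on top between them.

Run:
```python
from m import *
T=load('top')
for u,v in((212,190),(267,198)): print(onz(T,(200+u/2.667-.3,130+v/2.667-.3),.037))
```

```text
[0.52854587 0.1150316  0.037     ]
[0.5192299  0.05966559 0.037     ]
```

Emit:
{"api": "apply_moves", "payload": {
  "delta_pos": [
    [4.7,-0.1,0],
    [5,-0.1,0],
    [5,-0.1,0],
    [5,-0.1,0],
    [5,-0.1,0],
    [5,-0.1,0],
    [5,-0.1,0],
    [5,-0.1,0]
  ],
  "twist": [0,0,0,0,0,0,0,0]
}}

```text
t: 37.1
tool_pos: [0.5227, 0.0116, 0.2461]
orientation: [-2.155, -2.283, 0.003]
force: [-0.3, 0.5, -0.6]
opening: 0.0595
gripper_force: 39.9
```

Emit:
{"api": "apply_moves", "payload": {
  "delta_pos": [
    [4,-0.1,0],
    [3.5,-0.1,0],
    [0,0,0],
    [0,0,0]
  ],
  "twist": [0,0,-0.03,0]
}}

```text
t: 37.6
tool_pos: [0.5172, 0.0843, 0.2469]
orientation: [-2.12, -2.317, 0.003]
force: [0.4, -0.3, -0.3]
opening: 0.0593
gripper_force: 39.9
```

Run:
```python
from m import *
go(.517,.0845,.083,1.66)
```

```text
at [0.5172 0.0843 0.2469] psi 1.660 q6 -0.02 F [ 0.4 -0.3 -0.3] shift [ 0.02  0.02 16.39] twist -0.000
```

The tins sit about 56 mm apart, so I turn the third by 0.7 rad to give it broader support.

Emit:
{"api": "apply_moves", "payload": {
  "delta_pos": [
    [0.25,0.35,0],
    [0,0,0],
    [0,0,0],
    [0,0,0],
    [0,0,2],
    [0,0,3],
    [0,0,3],
    [0,0,2]
  ],
  "twist": [0.175,0.175,0.175,0.175,0,0,0,0]
}}

```text
t: 38.6
tool_pos: [0.5194, 0.0866, 0.1444]
orientation: [-2.783, -1.454, 0.006]
force: [-0.6, 0.0, -0.4]
opening: 0.0593
gripper_force: 39.9
```

Run:
```python
from m import *
go(.521,.087,.084,.96)
```

```text
at [0.5194 0.0866 0.1444] psi 0.963 q6 0.68 F [-0.6  0.  -0.4] shift [0.14 0.13 6.04] twist 0.003
```

Emit:
{"api": "apply_moves", "payload": {
  "delta_pos": [
    [0.1,0.1,2],
    [0,0,2],
    [0,0,1.2],
    [0,0,0],
    [0,0,0]
  ],
  "twist": [0,0,0,0,0]
}}

```text
t: 39.22
tool_pos: [0.5228, 0.0876, 0.0966]
orientation: [2.787, 1.45, 0.001]
force: [-0.2, 0.1, -1.6]
opening: 0.0591
gripper_force: 39.9
```

Emit:
{"api": "apply_moves", "payload": {
  "delta_pos": [
    [0,0,0.3],
    [0,0,0.2],
    [0,0,0]
  ],
  "twist": [0,0,0]
}}

```text
t: 39.6
tool_pos: [0.5224, 0.0878, 0.0911]
orientation: [2.787, 1.449, 0.0]
force: [0.1, 0.5, -0.6]
opening: 0.0594
gripper_force: 39.9
```

Emit:
{"api": "apply_moves", "payload": {
  "delta_pos": [
    [0,0,0.3],
    [0,0,0.2],
    [0,0,0],
    [0,0,0]
  ],
  "twist": [0,0,0,0]
}}

```text
t: 40.1
tool_pos: [0.5224, 0.0878, 0.0861]
orientation: [-2.787, -1.449, 0.0]
force: [0.5, 0.5, -1.0]
opening: 0.0592
gripper_force: 39.9
```

Emit:
{"api": "apply_moves", "payload": {
  "delta_pos": [
    [0,0,0.3],
    [0,0,0.1],
    [0,0,0]
  ],
  "twist": [0,0,0]
}}

```text
t: 40.48
tool_pos: [0.5223, 0.0878, 0.082]
orientation: [-2.787, -1.449, 0.0]
force: [0.7, -0.2, -1.5]
opening: 0.0597
gripper_force: 39.9
```

Emit:
{"api": "apply_moves", "payload": {
  "delta_pos": [
    [0,0,0],
    [0,0,0],
    [0,0,0],
    [0,0,-2],
    [0,0,-4],
    [0,0,-5],
    [0,0,-5],
    [0,0,-1]
  ],
  "twist": [0,0,0,0,0,0,0,0],
  "gripper": 7.2
}}

```text
t: 41.48
tool_pos: [0.5245, 0.0879, 0.257]
orientation: [2.785, 1.448, 0.011]
force: [0.3, -0.3, -0.7]
opening: 0.0725
gripper_force: 0.0
```

Run:
```python
from m import *
go(.517,.327,.26,2.729)
```

```text
at [0.5245 0.0879 0.257 ] psi 0.959 q6 0.68 F [ 0.3 -0.3 -0.7] shift [ 19.14 -14.35  -0.29] twist 1.371
```

Emit:
{"api": "apply_moves", "payload": {
  "delta_pos": [
    [3.83,-2.87,0],
    [3.83,-2.87,0],
    [3.83,-2.87,0],
    [3.83,-2.87,0],
    [3.83,-2.87,0],
    [0,0,0],
    [0,0,0],
    [0,0,0]
  ],
  "twist": [0,0,0,0,0,-0.177,-0.177,-0.177],
  "gripper": 5.0
}}

```text
t: 42.48
tool_pos: [0.5145, 0.327, 0.2506]
orientation: [-2.302, -2.137, 0.003]
force: [-0.1, 0.7, -0.0]
opening: 0.0505
gripper_force: 0.0
```

Emit:
{"api": "apply_moves", "payload": {
  "delta_pos": [
    [0,0,0],
    [0,0,0],
    [0,0,0],
    [0,0,0],
    [0,0,0],
    [0,0,0],
    [0,0,0],
    [0,0,0]
  ],
  "twist": [-0.177,-0.177,-0.177,-0.177,-0.177,-0.177,-0.177,0]
}}

```text
t: 43.48
tool_pos: [0.5146, 0.3267, 0.2509]
orientation: [-0.645, -3.073, 0.002]
force: [-0.6, 0.8, -0.7]
opening: 0.0503
gripper_force: 0.0
```

Run:
```python
from m import *
go(.517,.327,.147,2.729)
c=cam('side'); cam('top'); b=c['frame'][150:360,200:400,::-1]; t=load('top')['frame'][150:255,235:340,::-1]
cv2.imwrite('pics/d3.png',np.hstack([cv2.resize(t,(400,400),interpolation=cv2.INTER_CUBIC),cv2.resize(b,(381,400),interpolation=cv2.INTER_CUBIC)]))
```

```text
at [0.5146 0.3267 0.2509] psi 2.728 q6 -0.68 F [-0.6  0.8 -0.7] shift [-0.22  0.13 10.39] twist -0.001
```

View pics/d3.png

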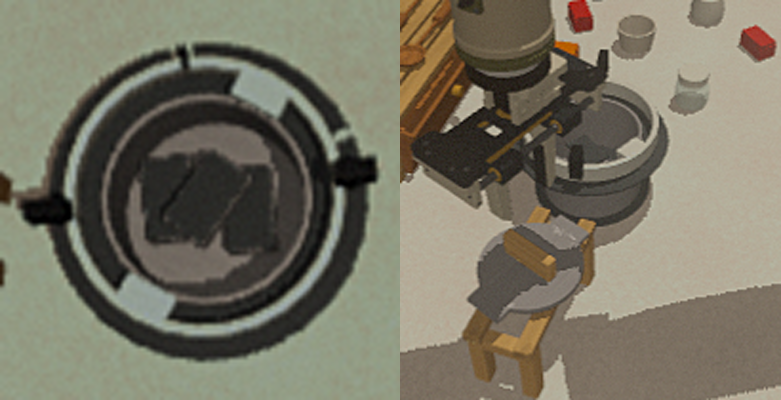

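All three tins are in, with the third lying across the other two, and the lid is undisturbed on the stand. Now the lid.

Emit:
{"api": "apply_moves", "payload": {
  "delta_pos": [
    [-0.1,0.1,2],
    [0,0,3],
    [0,0,3],
    [0,0,1.7],
    [0,0,0.3],
    [0,0,0],
    [0,0,0]
  ],
  "twist": [0,0,0,0,0,0,0]
}}

```text
t: 44.45
tool_pos: [0.5172, 0.3279, 0.1537]
orientation: [0.644, 3.073, 0.002]
force: [-0.3, -0.3, 0.3]
opening: 0.0502
gripper_force: 0.0
```

Run:
```python
from m import *
go(.517,.327,.147,2.729)
```

```text
at [0.5172 0.3279 0.1537] psi 2.729 q6 -0.68 F [-0.3 -0.3  0.3] shift [-0.02 -0.09  0.67] twist -0.000
```

Emit:
{"api": "apply_moves", "payload": {
  "delta_pos": [
    [0,-0.05,0.6],
    [0,0,0],
    [0,0,0]
  ],
  "twist": [0,0,0]
}}

```text
t: 44.82
tool_pos: [0.5161, 0.327, 0.1461]
orientation: [-0.644, -3.075, 0.0]
force: [0.2, -0.5, -0.1]
opening: 0.05
gripper_force: 0.0
```

Emit:
{"api": "apply_moves", "payload": {
  "delta_pos": [
    [0,0,0],
    [0,0,0],
    [0,0,0],
    [0,0,0],
    [0,0,0]
  ],
  "twist": [0,0,0,0,0],
  "gripper": 0.8
}}

```text
t: 45.45
tool_pos: [0.5161, 0.3271, 0.1462]
orientation: [0.644, 3.075, 0.0]
force: [1.6, 0.8, -0.0]
opening: 0.0139
gripper_force: 40.0
```

Emit:
{"api": "apply_moves", "payload": {
  "delta_pos": [
    [0,0,-1],
    [0,0,-2],
    [0,0,-3],
    [0,0,-3],
    [0,0,0],
    [0,0,0]
  ],
  "twist": [0,0,0,0,0,0]
}}

```text
t: 46.2
tool_pos: [0.5159, 0.3269, 0.2356]
orientation: [-0.644, -3.075, 0.0]
force: [0.3, -1.0, -2.7]
opening: 0.0137
gripper_force: 40.0
```

Run:
```python
from m import *
go(.5168,.0853,.238,2.729)
```

```text
at [0.5159 0.3269 0.2356] psi 2.729 q6 -0.68 F [ 0.3 -1.  -2.7] shift [ -9.77 -22.09  -0.23] twist -0.000
```

Emit:
{"api": "apply_moves", "payload": {
  "delta_pos": [
    [-1.63,-3.7,0],
    [-1.63,-3.7,0],
    [-1.63,-3.7,0],
    [-1.63,-3.7,0],
    [-1.63,-3.7,0],
    [-1.63,-3.6,0],
    [0,0,0],
    [0,0,0]
  ],
  "twist": [0,0,0,0,0,0,0,0]
}}

```text
t: 47.2
tool_pos: [0.5164, 0.0856, 0.2349]
orientation: [-0.644, -3.073, 0.0]
force: [0.5, 0.4, -2.7]
opening: 0.0133
gripper_force: 40.0
```

Run:
```python
from m import *
go(.5163,.0853,.150,2.729)
```

```text
at [0.5164 0.0856 0.2349] psi 2.728 q6 -1.09 F [ 0.5  0.4 -2.7] shift [-0.02 -0.03  8.49] twist -0.001
```

Emit:
{"api": "apply_moves", "payload": {
  "delta_pos": [
    [0,0,2],
    [0,0,2],
    [0,0,2],
    [0,0,1.5],
    [0,0,0.8],
    [0,0,0],
    [0,0,0]
  ],
  "twist": [0,0,0,0,0,0,0]
}}

```text
t: 48.08
tool_pos: [0.5176, 0.0854, 0.1539]
orientation: [0.643, 3.074, 0.001]
force: [0.9, -0.2, -2.6]
opening: 0.0136
gripper_force: 40.0
```

Run:
```python
from m import *
go(.5163,.0853,.1395,2.729)
```

```text
at [0.5176 0.0854 0.1539] psi 2.729 q6 -1.09 F [ 0.9 -0.2 -2.6] shift [ 0.12 -0.06  1.44] twist -0.000
```

Emit:
{"api": "apply_moves", "payload": {
  "delta_pos": [
    [0,0,0.5],
    [0,0,0.4],
    [0,0,0.3],
    [0,0,0],
    [0,0,0]
  ],
  "twist": [0,0,0,0,0]
}}

```text
t: 48.7
tool_pos: [0.5171, 0.0853, 0.1412]
orientation: [0.644, 3.075, 0.0]
force: [-1.6, 0.4, -2.6]
opening: 0.0138
gripper_force: 40.0
```

Emit:
{"api": "apply_moves", "payload": {
  "delta_pos": [
    [0,0,0.15],
    [0,0,0.1],
    [0,0,0]
  ],
  "twist": [0,0,0]
}}

```text
t: 49.08
tool_pos: [0.5172, 0.0853, 0.1391]
orientation: [0.644, 3.075, 0.0]
force: [-2.4, 0.2, 3.5]
opening: 0.0139
gripper_force: 40.0
```

Emit:
{"api": "apply_moves", "payload": {
  "delta_pos": [
    [0,0,0],
    [0,0,0],
    [0,0,0],
    [0,0,-3],
    [0,0,-4],
    [0,0,-4],
    [0,0,0]
  ],
  "twist": [0,0,0,0,0,0,0],
  "gripper": 4.5,
  "squeeze": 25
}}

```text
t: 49.95
tool_pos: [0.5192, 0.0855, 0.2529]
orientation: [0.642, 3.068, 0.003]
force: [0.3, -0.0, 0.1]
opening: 0.0448
gripper_force: 0.0
```

Emit:
{"api": "apply_moves", "payload": {
  "delta_pos": [
    [0,0,0],
    [0,0,0],
    [0,0,0],
    [0,0,0],
    [0,0,0],
    [0,0,0],
    [0,0,0]
  ],
  "twist": [0.178,0.178,0.178,0.178,0.178,0.17,0]
}}

```text
t: 50.82
tool_pos: [0.5166, 0.0853, 0.2475]
orientation: [-2.108, -2.328, 0.002]
force: [0.3, 0.2, -0.2]
opening: 0.0447
gripper_force: 0.0
```

Run:
```python
from m import *
go(.507,.1838,.155,1.672)
```

```text
at [0.5166 0.0853 0.2475] psi 1.670 q6 -0.03 F [ 0.3  0.2 -0.2] shift [9.89 0.03 9.25] twist -0.002
```

Emit:
{"api": "apply_moves", "payload": {
  "delta_pos": [
    [5,0,0],
    [4.9,0,0],
    [0,0,2.5],
    [0,0,3],
    [0,0,2.5],
    [0,0,1],
    [0,0,0],
    [0,0,0]
  ],
  "twist": [0,0,0,0,0,0,0,0]
}}

```text
t: 51.82
tool_pos: [0.5081, 0.184, 0.1599]
orientation: [2.108, 2.328, 0.002]
force: [-0.6, -0.0, 0.4]
opening: 0.0449
gripper_force: 0.0
```

Run:
```python
from m import *
go(.507,.1838,.155,1.672)
```

```text
at [0.5081 0.184  0.1599] psi 1.670 q6 0.15 F [-0.6 -0.   0.4] shift [-0.01 -0.11  0.49] twist -0.002
```

Emit:
{"api": "apply_moves", "payload": {
  "delta_pos": [
    [0,-0.05,0.45],
    [0,0,0]
  ],
  "twist": [0,0]
}}

```text
t: 52.08
tool_pos: [0.5069, 0.1838, 0.1542]
orientation: [2.11, 2.328, 0.0]
force: [0.4, -0.0, 0.8]
opening: 0.0452
gripper_force: 0.0
```

Emit:
{"api": "apply_moves", "payload": {
  "delta_pos": [
    [0,0,0],
    [0,0,0],
    [0,0,0],
    [0,0,0],
    [0,0,0]
  ],
  "twist": [0,0,0,0,0],
  "gripper": 0.8
}}

```text
t: 52.7
tool_pos: [0.5069, 0.1838, 0.1542]
orientation: [2.11, 2.328, 0.0]
force: [0.6, 0.7, 0.5]
opening: 0.0139
gripper_force: 25.0
```

Emit:
{"api": "apply_moves", "payload": {
  "delta_pos": [
    [-0.12,1.57,0],
    [-0.12,1.57,0],
    [-0.12,1.57,0],
    [-0.12,1.57,0],
    [-0.12,1.57,0],
    [-0.12,1.57,0],
    [-0.12,1.57,0],
    [0,0,0]
  ],
  "twist": [0.158,0.158,0.158,0.158,0.158,0.158,0.158,0]
}}

```text
t: 53.7
tool_pos: [0.6016, 0.1375, 0.1542]
orientation: [-3.018, -0.872, -0.001]
force: [-0.2, 0.6, 0.9]
opening: 0.0136
gripper_force: 25.0
```

Run:
```python
from h import *
s=robot.read_state(); d=s['tool_pos'][:2]-[.517,.0845]; print(np.hypot(*d),np.arctan2(d[1],d[0]),psi(s),s['force'],s['opening'],s['gripper_force'])
go(.6086,.1237,.155,.404)
```

```text
0.09981870099703069 0.5591969705804548 0.5622222932110236 [-0.15223087  0.55565528  0.94655799] 0.013646719791517443 25.04973202943802
at [0.6016 0.1375 0.1542] psi 0.562 q6 1.15 F [-0.2  0.6  0.9] shift [-0.14  1.54 -0.08] twist 0.158
```

Emit:
{"api": "apply_moves", "payload": {
  "delta_pos": [
    [-0.04,0.8,0],
    [-0.04,0.77,0],
    [0,0,0]
  ],
  "twist": [0.08,0.077,0]
}}

```text
t: 54.08
tool_pos: [0.6085, 0.1242, 0.1542]
orientation: [3.076, 0.638, 0.002]
force: [2.7, 0.3, -0.8]
opening: 0.0138
gripper_force: 25.0
```

Emit:
{"api": "apply_moves", "payload": {
  "delta_pos": [
    [0,0,0],
    [0,0,0],
    [0,0,0],
    [0,0,-3],
    [0,0,-4],
    [0,0,-4],
    [0,0,-4]
  ],
  "twist": [0,0,0,0,0,0,0],
  "gripper": 4.5
}}

```text
t: 54.95
tool_pos: [0.608, 0.1241, 0.3054]
orientation: [-3.077, -0.634, 0.0]
force: [1.2, 0.1, -0.5]
opening: 0.045
gripper_force: 0.0
```

Emit:
{"api": "apply_moves", "payload": {
  "delta_pos": [
    [-4,3,0],
    [-4,3,0],
    [-4,3,0],
    [-4,3,0],
    [-4,3,0],
    [-4,3,0],
    [0,0,0]
  ],
  "twist": [0,0,0,0,0,0,0]
}}

```text
t: 55.82
tool_pos: [0.4575, -0.1384, 0.3044]
orientation: [3.077, 0.627, -0.0]
force: [0.4, -0.3, 1.0]
opening: 0.0453
gripper_force: 0.0
```

Run:
```python
from h import *
T=cam('top');cam('side')
b=cv2.resize(T['frame'][150:255,235:340,::-1],(600,600),interpolation=cv2.INTER_CUBIC)
D=np.array([.517,.0845])
for a in (1.2,1.3,1.4):
    t=.156-a; q=(proj(T,np.r_[D+.099*np.array([np.cos(t),np.sin(t)]),.128])+.5-[235,150])*5.714
    cv2.circle(b,tuple(int(v) for v in q),2,(0,255,255) if a==1.3 else (0,0,255),-1)
cv2.imwrite('pics/f1.png',b)
```

```text
(no output)
```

View pics/f1.png

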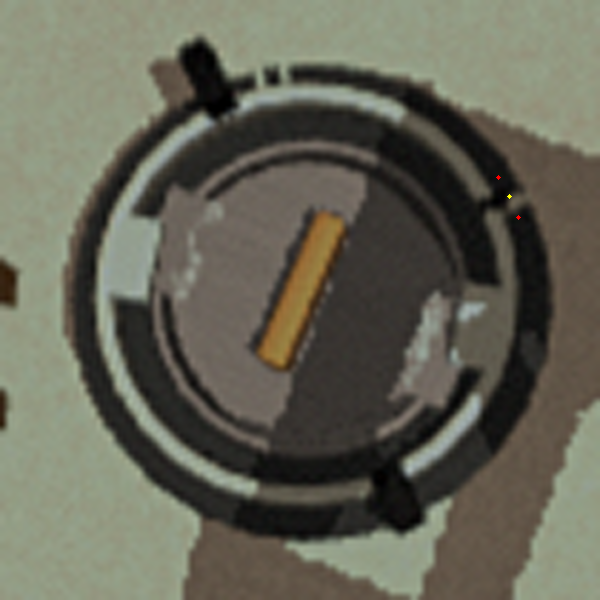

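The pointer (497,202) falls on the projected 1.3 rad direction, over the locked bar. The tabs cover the ears, the lid is home and the arm is clear, so I'm handing in.

```bash
python3 -c "
from plant import robot
print(robot.close_job())"
```

```text
the job is handed in; nothing more can be done
None
```

I handed the job in at about 56 s of the 210 s allowed, and the hand-in gave no verdict. By the last pictures and readings, all three tea tins are in the canister, the lid is fully home the same way round, the ring pointer is at the locked mark (about 1.3 rad), and I did not touch the other things.

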